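# Wind down the hand press on the tin

### The job

Press the lid of the tin shut: wind the crank with the red knob clockwise, seen from above, about two full turns, until the press plate is right down on the tin and the crank comes to its stop, then let go. Leave the other press, with the black knob, as it is.

Things in the scene. Friction and masses are not known exactly. Their poses are not given: they have to be found in the camera images.
- red_press_crank (a joint): angle of the red-knobbed crank, rad, growing as it is wound clockwise seen from above. 0: plate 32 mm above the tin; 13.0: plate on the tin, where the crank meets a hard stop. Starts between 0 and 3.0. It turns with light even friction (about 2.5 N at the knob) and stays where it is left; wound the other way it lifts the plate.
- red_press_knob (a point): centre of the upright red knob, a cylinder 26 mm across, 51 mm tall, on a flat steel crank arm whose top is 28 mm below this point. It spins freely on its pin, so it can be held from above, the hand's direction unchanged, and led round a level circle of radius 50 mm about the axis; follow it in arcs of 30 degrees or less. Its own axes mean nothing.
- red_press_axis (a point): point on the upright turning axis of the red-knobbed crank, level with the knob's centre: the middle of the knob's circle, about 208 mm above the worktop. The press is fixed: grey base 120 x 120 mm, two steel columns, a grey bridge and under it a round plate above a blue and red tin 57 mm wide, 72 mm tall.
- black_press_knob (a point): centre of the black knob of the other press, which looks alike but is 24 mm taller and holds a brown-capped spice jar; not to be moved. The two presses stand left and right of a tall fixed coffee grinder (670 mm tall, its front at about x = 0.58, y from -0.2 to 0.1): cross from one side to the other in front of it, at x below 0.45, above the presses' knobs.

How it is judged:
By the outcome, as a careful person would: the job done as asked, in the order asked, and still so for the second after the job is handed in, with the robot touching nothing.
It also fails if it takes over 51 s, if anything falls off the work surface, if the arm or the gripper's body presses on something with over 40 N, if the wrist force passes 120 N, or if a joint passes its speed limit or range.

### The arm

A 6-joint arm with a two-finger parallel gripper is mounted at the origin on a cart in front of the work surface, level with it; the furniture and walls round the work are solid. World frame = base frame: x ahead of the robot, y to its left, z up, the work surface at z = 0. Lengths are in mm, angles in rad, forces in N, time in s.
With the tool pointing down it reaches from about 400 to 925 mm from the base axis. Payload 12.5 kg.
Tool frame: the origin (TCP) lies at the very end of the fingers, on their centre line; the grasp point (between the pads) lies 19 mm behind it; z points along the fingers, x is the direction in which the jaws open and shut, and the axes are right-handed (so a half turn about z gives the same grasp; the last joint's range is limited). The gripper opens to 95 mm and grips with 3 to 60 N. Pads are 20 mm wide; open, the fingers measure 119 mm over their backs; the gripper's body (75 mm by 180 mm) begins 59 mm behind the grasp point.
Start: joints at [-1.362, 0.491, 1.559, -0, 1.092, -0.106], TCP at [193.54, -594.297, 214.661] pointing down, gripper open.
Joint ranges: [-3.1, 3.1], [-0.84, 2.19], [0.05, 2.79], [-1.13, 4.28], [0.06, 2.93], [-2.69, 2.69]. Speed limits (rad/s): [2.22, 2.22, 2.79, 3.14, 3.14, 3.14].

### API

Orientations are given as [roll, pitch, yaw] about the fixed x, y, z axes, in that order (R = Rz(yaw) Ry(pitch) Rx(roll)).
In Python, from cell import state, viewer, ticket, look_for, regions_of gives the robot as it stands.
- The arm moves only by the shell command python3 -m inch 'ROWS'. ROWS is JSON, a list of rows, each a list of 7 numbers: the turn, a rotation vector about the world's x, y, z in degrees, then the shift along the world's x, y, z in mm, then the opening, from -1 (shut) to 1 (fully open). In form: [[rx, ry, rz, tx, ty, tz, hand], ...]. A call has 1 to 10 rows; each row shifts and turns the commanded pose from where the row before left it; what a row does not reach is not made up. A row lasts 1/10 s, in which the tool goes at most 50 mm and 8.59 degrees, less where a joint would pass 70% of its speed; a pose out of reach is approached as far as the arm can. A call with a gripper value outside its range is refused whole. The fingers move at their own pace and stop on an object; the grip force is fixed at half the most. Time passes only in rows, so rows that do not move let the fingers close. It gives the time, the measured TCP pose, the force and the opening at its end, in the units of the state.
- state(): the state, without advancing time (a new reading comes with each control period).
- viewer.read_camera(name): name is "scene" or "top" or "wrist"; returns a dict with "color" (480x640x3 uint8, red, green, blue), "depth" (480x640 float32, mm along the optical axis (not along the pixel's ray), 0 where there is no reading), "fx", "fy", "cx", "cy" (pixels), "position" and "orientation" of the camera in the world. Camera axes: x right, y down, z forward; pixel columns grow to the right and rows downward; lengths in mm; the calibration is good to about 2 mm. A picture is of the moment at which its call begins.
- ticket.job_done(): hands the job in, once; it reports no verdict.
Trained networks look in the newest picture that a camera, given by its name, has taken for a name from the list of things; names that differ only in an ending like _2 or _b are one class to them, and where a whole thing is asked for, a point or a joint stands for the part that bears it (a point fixed in the world has none). Each returns a list of dicts, best first, with "score" (0 to 1); they miss things now and then, are a little off and sometimes report something else, mostly with a low value. They report only what shows in the picture. A call takes as long as a camera call.
- look_for(name, camera): "box" ([left, top, right, bottom] as shares, 0 to 1, of the picture: columns of its width, rows of its height, round what is visible of it).
- regions_of(name, camera): "pixels" (480x640 bool, what is visible of it) and "box" ([left, top, right, bottom] as shares, 0 to 1, of the picture: columns of its width, rows of its height, round what is visible of it).
The state is a dict: "t": time; "joints": joint angles; "qvel": joint speeds; "tau": joint torques, N m; "eef_pos": TCP position; "tcp_rot": TCP orientation; "ft_force": force on the tool from outside, world axes, zero at the start; "moment": the same for the moment, N m; "opening": opening from 0.0 (shut) to 1.0 (fully open).
Only numpy, scipy, OpenCV 4.12 (cv2) and the standard library are available. Lean on these libraries where they do the work, as an engineer would, in place of code of your own. Each camera call takes 0.05 s, during which the arm holds its last target. There are 200 camera calls.

## Working session

There is one attempt and no reset: what is moved stays moved. The work goes in short steps, Python scripts to look and compute and a shell command to move; the robot and the scene stay as the last step left them, time stands still between calls to the robot, and variables do not carry over. Pictures are saved under pics/ and viewed, on a budget of 10 in all, crops included, one or two more only if the job needs it, and the job is handed in when it is done.

```bash
mkdir -p pics; ls; cat > h.py <<'E'
import numpy as np, cv2
from scipy.spatial.transform import Rotation as R
from cell import state, viewer, ticket, look_for, regions_of
def cam(n): return viewer.read_camera(n)
def pts(im):
    d=im["depth"]; v,u=np.mgrid[0:480,0:640]
    p=np.stack([(u-im["cx"])/im["fx"]*d,(v-im["cy"])/im["fy"]*d,d],-1)
    o=np.array(im["orientation"],float)
    M=o if o.shape==(3,3) else (R.from_euler('xyz',o).as_matrix() if o.size==3 else R.from_quat(o).as_matrix())
    return p@M.T+np.array(im["position"])
def save(im,f): cv2.imwrite("pics/"+f,im["color"][:,:,::-1])
E
python3 - <<'E'
from h import *
print(state())
for n in ["scene","top"]:
    im=cam(n); save(im,n+"0.png"); P=pts(im); print(n,im["position"],im["orientation"])
    for k in ["red_press_knob","black_press_knob"]:
        for r in regions_of(k,n)[:3]:
            m=r["pixels"]&(im["depth"]>0); q=P[m]
            print(n,k,round(r["score"],2),m.sum(),np.array(r["box"])*[640,480,640,480],np.median(q,0),q.min(0),q.max(0))
E
```

```text
pics
{'t': 0.0, 'joints': array([-1.36157433e+00,  4.91578852e-01,  1.55946619e+00,  1.80762373e-06,
        1.09168780e+00, -1.05610447e-01]), 'qvel': array([ 0.00210001,  0.00077779, -0.00065206,  0.00089376,  0.00163096,
        0.00084949]), 'tau': array([ 3.22863096e-03, -6.12633848e+01, -2.58184594e+01,  6.93239481e-02,
        4.81184351e-02, -7.11094117e-05]), 'eef_pos': array([ 193.49959339, -594.03039021,  214.04399552]), 'tcp_rot': array([-3.14147087e+00,  1.13367277e-03, -1.25596465e+00]), 'ft_force': array([-0.05854641, -0.19761493, -0.15412119]), 'moment': array([-0.02370979, -0.04140032,  0.01775019]), 'opening': 0.995575337392182}
scene [-62.33580609 491.13113056 691.08838593] [-2.05964499  0.02190738 -2.30423425]
scene red_press_knob 0.78 226 [433.216 229.488 450.816 253.104] [ 466.81881254 -289.0045047   212.20563256] [ 457.63712788 -305.20973113  182.69174102] [ 479.25713349 -283.96117289  232.05058532]
scene black_press_knob 0.75 590 [209.088 300.816 223.488 331.104] [524.42543573 173.64256021 234.99917881] [518.7468143  109.79809402 107.55612344] [677.09079269 182.27977776 256.26336309]
top [ 394.25298909   -5.81586292 1072.16709488] [-2.95889608 -0.04393489 -1.56265808]
top red_press_knob 0.8 274 [452.928 278.496 477.312 292.32 ] [ 470.77998925 -293.7837605   227.98658614] [ 459.40269826 -677.13968924 -778.7805116 ] [ 577.68796175 -286.95822264  234.47517431]
top black_press_knob 0.67 269 [187.904 234.384 208.704 252.192] [531.28164252 164.75021546 253.07131822] [521.6551377  155.51966563   0.92195024] [564.70210498 233.52398041 257.88062505]
```

View pics/scene0.png

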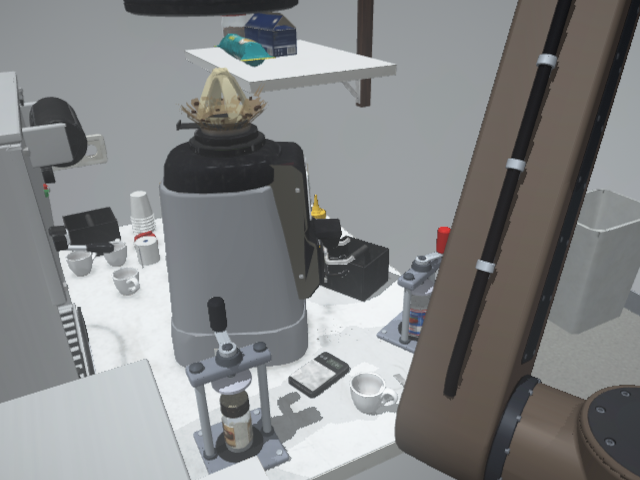

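View pics/top0.png

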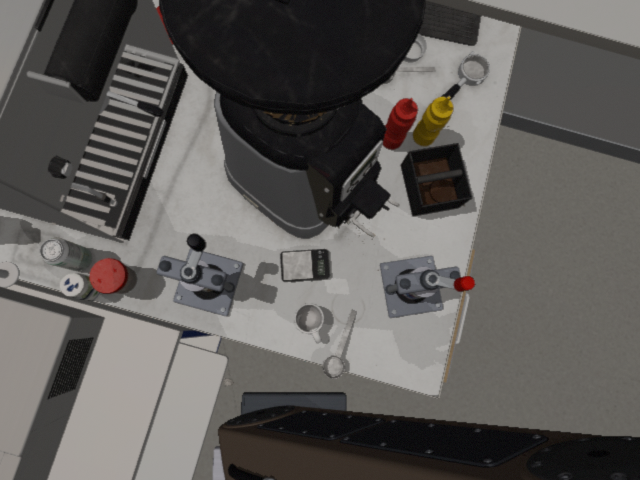

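```bash
python3 - <<'E'
from h import *
im=cam("top"); P=pts(im); d=im["depth"]>0
for nm,c in [("red",(470,-294)),("black",(531,165))]:
    for z0,z1 in [(215,240),(165,190),(245,262),(188,215),(100,165)]:
        m=d&(P[...,2]>z0)&(P[...,2]<z1)&(np.hypot(P[...,0]-c[0],P[...,1]-c[1])<150)&(P[...,0]<600)
        q=P[m]
        if len(q): print(nm,z0,z1,len(q),np.median(q,0).round(1),np.percentile(q,1,0).round(),np.percentile(q,99,0).round())
r=regions_of("red_press_axis","top")+regions_of("red_press_crank","top")
for x in r:
    m=x["pixels"]&d;q=P[m];print(x["score"],np.array(x["box"])*[640,480,640,480],q.mean(0),np.percentile(q,2,0),np.percentile(q,98,0))
E
```

```text
red 215 240 198 [ 470.9 -296.9  229.5] [ 460. -310.  216.] [ 483. -287.  234.]
red 165 190 593 [ 479.7 -254.5  177.4] [ 465. -305.  165.] [ 499. -196.  188.]
red 188 215 69 [ 468.5 -289.   201.8] [ 459. -299.  188.] [ 483. -287.  215.]
red 100 165 815 [ 481.5 -233.3  158.2] [ 455. -305.  114.] [ 510. -190.  165.]
black 215 240 52 [526.8 158.6 227.7] [522. 156. 215.] [541. 175. 238.]
black 165 190 922 [486.  169.6 183.4] [458. 125. 175.] [516. 243. 190.]
black 245 262 194 [533.3 167.3 253.9] [522. 156. 247.] [546. 179. 257.]
black 188 215 678 [491.7 179.2 200.5] [467. 132. 188.] [527. 238. 212.]
black 100 165 188 [468.4 181.5 148.5] [458. 132. 107.] [514. 210. 153.]
0.97 [379.776 255.792 475.328 318.288] [ 478.85356559 -248.59473432   80.82395963] [ 424.89848552 -310.96803349    5.87042292] [ 541.55324409 -190.48978713  229.96095651]
0.69 [425.6   272.496 473.6   290.112] [ 476.45712647 -280.68410691  189.91848959] [ 460.50144304 -310.03314116  160.55898544] [ 493.04983026 -240.20485985  232.41139238]
```

The red press is at right: knob at top-image (465,284), with its hub near (430,280). The black press is at left, with its knob at (196,242). The grinder stands between them and behind. Next I need the axis.

```bash
python3 - <<'E'
from h import *
im=cam("top"); P=pts(im); d=im["depth"]>0; X,Y,Z=P[...,0],P[...,1],P[...,2]
reg=d&(abs(X-480)<110)&(abs(Y+250)<110)
r=regions_of("red_press_axis","top")
m=regions_of("red_press_crank","top")
q=P[d&reg&(Z>214)]; (c,s,a)=cv2.minAreaRect(q[:,:2].astype(np.float32)); print("knob",c,s,cv2.minEnclosingCircle(q[q[:,2]>226][:,:2].astype(np.float32)))
for z0,z1 in [(3,10),(6,20),(8,16)]:
    q=P[reg&(Z>z0)&(Z<z1)]; print("base",len(q),cv2.minAreaRect(q[:,:2].astype(np.float32)),np.percentile(q,[1,99],0).round())
for z0 in range(140,200,5):
    q=P[reg&(Z>=z0)&(Z<z0+5)]
    if len(q): print(z0,len(q),cv2.minAreaRect(q[:,:2].astype(np.float32)))
g=P[d&(X>480)&(X<700)&(Y<120)&(Y>-330)&(Z>240)]
for y in range(-300,-80,20):
    k=g[(g[:,1]>=y)&(g[:,1]<y+20)]
    if len(k): i=k[:,0].argmin(); print("grinder",y,k[i].round())
E
```

```text
knob (521.6484375, -221.77691650390625) (210.09640502929688, 25.332321166992188) ((529.348388671875, -226.36917114257812), 104.82838439941406)
base 697 ((479.9999084472656, -249.54937744140625), (218.78948974609375, 219.5365447998047), 89.97465515136719) [[ 374. -351.    3.]
 [ 587. -143.   10.]]
base 1906 ((483.00628662109375, -269.7059020996094), (125.82086944580078, 157.50442504882812), 9.142133712768555) [[ 419. -313.    7.]
 [ 546. -187.   18.]]
base 1756 ((483.0237731933594, -250.83056640625), (119.77763366699219, 119.70814514160156), 9.152902603149414) [[ 420. -313.    8.]
 [ 546. -187.   16.]]
145 7 ((468.18048095703125, -231.87362670898438), (84.4013900756836, 9.084136009216309), 84.38063049316406)
150 35 ((481.8290100097656, -243.8174591064453), (35.88188934326172, 107.74835968017578), 9.355850219726562)
155 371 ((482.72845458984375, -250.13072204589844), (35.64168167114258, 120.1617431640625), 9.33425521850586)
160 214 ((482.2408142089844, -250.7655487060547), (37.380043029785156, 116.48826599121094), 7.11290979385376)
165 174 ((482.3367919921875, -250.14805603027344), (11
[... 175 characters left out ...]
480.6108093261719, -266.1440124511719), (56.5163688659668, 24.472747802734375), 81.67295837402344)
180 151 ((479.7575378417969, -266.80487060546875), (57.045616149902344, 23.80927276611328), 77.96293640136719)
185 13 ((478.9317626953125, -274.6263122558594), (54.865135192871094, 18.648387908935547), 67.80988311767578)
190 20 ((513.951416015625, -221.16143798828125), (184.4532012939453, 13.799582481384277), 58.13562774658203)
195 16 ((516.5802612304688, -223.79466247558594), (189.96920776367188, 16.99895668029785), 57.07483673095703)
grinder -180 [ 615. -161.  241.]
grinder -160 [ 590. -140.  245.]
grinder -140 [ 579. -130.  245.]
grinder -120 [ 587. -120.  243.]
grinder -100 [595. -82. 241.]
```

```bash
python3 -m inch '[[0,0,0,0,0,25,0],[0,0,0,0,0,25,0],[0,0,0,40,30,10,0],[0,0,0,40,30,0,0],[0,0,0,40,30,0,0],[0,0,0,40,30,0,0],[0,0,0,20,30,0,0],[0,0,0,10,30,0,0],[0,0,0,0,30,0,0],[0,0,0,0,0,0,0]]'
```

```text
t: 1.6
eef_pos: [383.1, -382.0, 274.9]
tcp_rot: [-3.141, 0.0, -1.253]
ft_force: [0.6, -1.1, -0.6]
opening: 0.501
```

```bash
python3 -m inch '[[0,0,0,30,25,0,-0.1],[0,0,0,30,30,0,-0.1],[0,0,0,20,20,0,-0.1],[0,0,0,8,8,0,-0.1],[0,0,0,0,0,0,-0.1],[0,0,0,0,0,0,-0.1]]'
python3 - <<'E'
from h import *
im=cam("wrist"); save(im,"w1.png"); P=pts(im); d=im["depth"]>0
for k in regions_of("red_press_knob","wrist")[:2]:
    q=P[k["pixels"]&d]; t=q[q[:,2]>228]; print(k["score"],np.median(q,0),len(t), cv2.minEnclosingCircle(t[:,:2].astype(np.float32)) if len(t) else 0, t.mean(0))
print(state()["eef_pos"])
E
```

```text
t: 2.2
eef_pos: [470.3, -302.7, 274.4]
tcp_rot: [3.141, -0.0, -1.256]
ft_force: [-1.0, 0.3, 0.7]
opening: 0.448
0.66 [ 476.13970636 -298.42063733  229.87300876] 1243 ((471.698974609375, -299.640869140625), 12.479059219360352) [ 472.28205997 -299.48062354  230.71796877]
[ 470.03303891 -302.96157705  274.46619469]
```

View pics/w1.png

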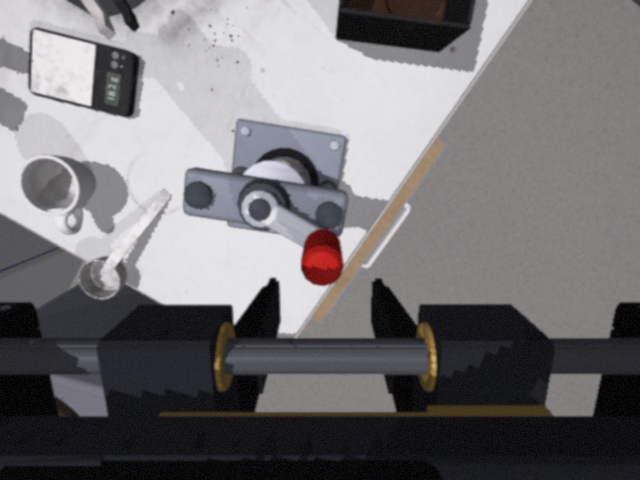

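The wrist view shows the red knob at (322,257), between the fingers in the jaw direction, and the hub at (262,207). The knob measures (471.6, -299.6), so I'll correct, descend and grip.

```bash
python3 -m inch '[[0,0,0,1.3,3.3,0,-0.1],[0,0,0,0,0,-20,-0.1],[0,0,0,0,0,-25,-0.1],[0,0,0,0,0,-20,-0.1],[0,0,0,0,0,-12,-0.1],[0,0,0,0,0,0,-1],[0,0,0,0,0,0,-1],[0,0,0,0,0,0,-1],[0,0,0,0,0,0,-1],[0,0,0,0,0,0,-1]]'
python3 - <<'E'
from h import *
a0=np.degrees(np.arctan2(-299.5+250.7,471.6-483)); print(a0)
p=lambda a:50*np.array([np.cos(np.radians(a)),np.sin(np.radians(a))])
for i in range(24): print([0,0,0,*(p(a0-15*(i+1))-p(a0-15*i)).round(1).tolist(),0,-1],end=",")
E
```

```text
t: 3.3
eef_pos: [472.5, -299.3, 198.4]
tcp_rot: [-3.141, -0.002, -1.256]
ft_force: [-0.5, -5.0, 4.3]
opening: 0.266
-103.14886769523706
[0, 0, 0, -12.2, 4.6, 0, -1],[0, 0, 0, -10.6, 7.6, 0, -1],[0, 0, 0, -8.3, 10.1, 0, -1],[0, 0, 0, -5.4, 11.9, 0, -1],[0, 0, 0, -2.1, 12.9, 0, -1],[0, 0, 0, 1.3, 13.0, 0, -1],[0, 0, 0, 4.6, 12.2, 0, -1],[0, 0, 0, 7.6, 10.6, 0, -1],[0, 0, 0, 10.1, 8.3, 0, -1],[0, 0, 0, 11.9, 5.4, 0, -1],[0, 0, 0, 12.9, 2.1, 0, -1],[0, 0, 0, 13.0, -1.3, 0, -1],[0, 0, 0, 12.2, -4.6, 0, -1],[0, 0, 0, 10.6, -7.6, 0, -1],[0, 0, 0, 8.3, -10.1, 0, -1],[0, 0, 0, 5.4, -11.9, 0, -1],[0, 0, 0, 2.1, -12.9, 0, -1],[0, 0, 0, -1.3, -13.0, 0, -1],[0, 0, 0, -4.6, -12.2, 0, -1],[0, 0, 0, -7.6, -10.6, 0, -1],[0, 0, 0, -10.1, -8.3, 0, -1],[0, 0, 0, -11.9, -5.4, 0, -1],[0, 0, 0, -12.9, -2.1, 0, -1],[0, 0, 0, -13.0, 1.3, 0, -1],
```

Gripped: opening 0.266 is about 25 mm. Now the first arc of 75°, settling at the end.

```bash
python3 -m inch '[[0,0,0,-12.2,4.6,0,-1],[0,0,0,-10.6,7.6,0,-1],[0,0,0,-8.3,10.1,0,-1],[0,0,0,-5.4,11.9,0,-1],[0,0,0,-2.1,12.9,0,-1],[0,0,0,0,0,0,-1],[0,0,0,0,0,0,-1],[0,0,0,0,0,0,-1]]'
cat > a.py <<'E'
from h import *
s=state(); d=s["eef_pos"][:2]-[483,-250.7]; a0=np.degrees(np.arctan2(d[1],d[0])); print(s["t"],s["eef_pos"].round(1),"ang",a0.round(1),"r",np.hypot(*d).round(1),s["ft_force"].round(1),s["opening"].round(3))
E
python3 a.py
```

```text
t: 4.1
eef_pos: [433.8, -250.7, 198.2]
tcp_rot: [-3.141, 0.0, -1.256]
ft_force: [1.1, 1.9, 9.3]
opening: 0.266Traceback (most recent call last):
  File "a.py", line 2, in <module>
    s=state(); d=s["eef_pos"][:2]-[483,-250.7]; a0=np.degrees(np.arctan2(d[1],d[0])); print(s["t"],s["eef_pos"].round(1),"ang",a0.round(1),"r",np.hypot(*d).round(1),s["ft_force"].round(1),s["opening"].round(3))
                                                                                                                                                                                            ^^^^^^^^^^^^^^^^^^
AttributeError: 'float' object has no attribute 'round'
```

```bash
sed -i 's/s\["opening"\].round(3)/s["opening"]/' a.py; python3 -m inch '[[0,0,0,1.3,13,0,-1],[0,0,0,4.6,12.2,0,-1],[0,0,0,7.6,10.6,0,-1],[0,0,0,10.1,8.3,0,-1],[0,0,0,11.9,5.4,0,-1],[0,0,0,12.9,2.1,0,-1],[0,0,0,13,-1.3,0,-1],[0,0,0,12.2,-4.6,0,-1],[0,0,0,0,0,0,-1],[0,0,0,0,0,0,-1]]'; python3 a.py
```

```text
t: 5.1
eef_pos: [507.6, -206.5, 198.2]
tcp_rot: [-3.141, -0.002, -1.256]
ft_force: [-0.9, -6.3, 8.2]
opening: 0.263
5.1 [ 507.6 -206.5  198.2] ang 60.9 r 50.6 [-0.9 -6.3  8.2] 0.2634511467139949
```

```bash
python3 -m inch '[[0,0,0,10.6,-7.9,0,-1],[0,0,0,8.3,-10.3,0,-1],[0,0,0,5.4,-11.9,0,-1],[0,0,0,2.1,-12.9,0,-1],[0,0,0,-1.3,-13,0,-1],[0,0,0,-4.6,-12.2,0,-1],[0,0,0,-7.6,-10.6,0,-1],[0,0,0,-10.1,-8.3,0,-1],[0,0,0,0,0,0,-1],[0,0,0,0,0,0,-1]]'; python3 a.py
```

```text
t: 6.1
eef_pos: [509.9, -293.4, 198.3]
tcp_rot: [-3.141, -0.002, -1.256]
ft_force: [0.4, -4.5, 8.4]
opening: 0.267
6.1 [ 509.9 -293.4  198.3] ang -57.8 r 50.5 [ 0.4 -4.5  8.4] 0.26725952869351555
```

```bash
python3 -m inch '[[0,0,0,-11.9,-5.2,0,-1],[0,0,0,-12.9,-2,0,-1],[0,0,0,-13,1.3,0,-1],[0,0,0,-12.2,4.6,0,-1],[0,0,0,-10.6,7.6,0,-1],[0,0,0,-8.3,10.1,0,-1],[0,0,0,-5.4,11.9,0,-1],[0,0,0,-2.1,12.9,0,-1],[0,0,0,0,0,0,-1],[0,0,0,0,0,0,-1]]'; python3 a.py
```

```text
t: 7.1
eef_pos: [433.8, -250.8, 198.2]
tcp_rot: [-3.141, 0.0, -1.256]
ft_force: [0.7, 3.0, 10.2]
opening: 0.265
7.1 [ 433.8 -250.8  198.2] ang -179.9 r 49.2 [ 0.7  3.  10.2] 0.2652800801770246
```

```bash
python3 -m inch '[[0,0,0,1.3,13,0,-1],[0,0,0,4.6,12.2,0,-1],[0,0,0,7.6,10.6,0,-1],[0,0,0,10.1,8.3,0,-1],[0,0,0,11.9,5.4,0,-1],[0,0,0,12.9,2.1,0,-1],[0,0,0,13,-1.3,0,-1],[0,0,0,12.2,-4.6,0,-1],[0,0,0,0,0,0,-1],[0,0,0,0,0,0,-1]]'; python3 a.py
python3 - <<'E'
from h import *
im=cam("scene"); save(im,"s2.png")
cv2.imwrite("pics/s2c.png",cv2.resize(im["color"][200:380,360:600,::-1],(720,540),interpolation=cv2.INTER_CUBIC))
E
```

```text
t: 8.1
eef_pos: [507.7, -206.5, 198.2]
tcp_rot: [-3.141, -0.002, -1.255]
ft_force: [0.6, -4.5, 8.5]
opening: 0.265
8.1 [ 507.7 -206.5  198.2] ang 60.8 r 50.6 [ 0.6 -4.5  8.5] 0.26456627990304254
```

View pics/s2c.png

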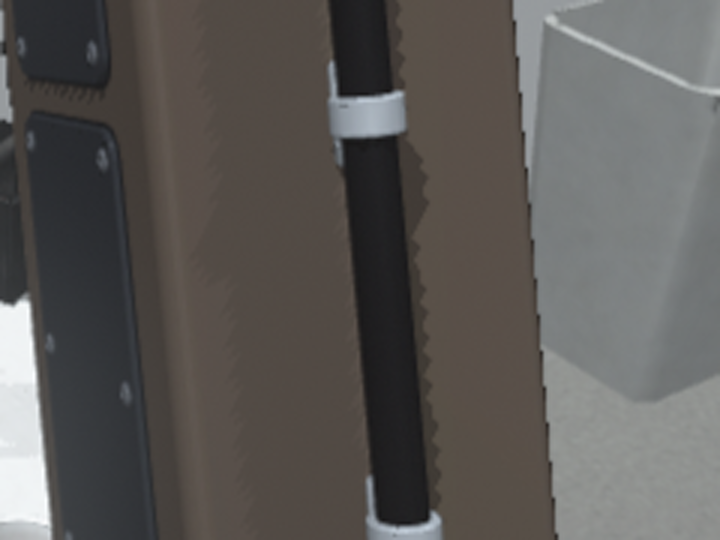

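The arm hides the press in this view, so I'll use force and position from here and take short arcs.

```bash
python3 -m inch '[[0,0,0,5.4,-3.9,0,-1],[0,0,0,5,-4.3,0,-1],[0,0,0,0,0,0,-1]]'; python3 a.py;  python3 -m inch '[[0,0,0,4.6,-5,0,-1],[0,0,0,3.8,-5.4,0,-1],[0,0,0,0,0,0,-1]]'; python3 a.py
```

```text
t: 8.45
eef_pos: [518.0, -214.1, 198.2]
tcp_rot: [-3.141, -0.0, -1.256]
ft_force: [1.2, -0.9, 9.1]
opening: 0.263
8.45 [ 518.  -214.1  198.2] ang 46.3 r 50.7 [ 1.2 -0.9  9.1] 0.2633610480543623
t: 8.75
eef_pos: [526.5, -224.5, 198.3]
tcp_rot: [-3.141, -0.0, -1.256]
ft_force: [2.9, -1.6, 9.0]
opening: 0.263
8.75 [ 526.5 -224.5  198.3] ang 31.1 r 50.8 [ 2.9 -1.6  9. ] 0.26330215711602134
```

```bash
python3 -m inch '[[0,0,0,2.9,-5.8,0,-1],[0,0,0,2,-6.2,0,-1],[0,0,0,0,0,0,-1]]'; python3 a.py;  python3 -m inch '[[0,0,0,1.2,-6.4,0,-1],[0,0,0,0.3,-6.5,0,-1],[0,0,0,0,0,0,-1]]'; python3 a.py;  python3 -m inch '[[0,0,0,-0.6,-6.5,0,-1],[0,0,0,-1.5,-6.4,0,-1],[0,0,0,0,0,0,-1]]'; python3 a.py
```

```text
t: 9.05
eef_pos: [531.8, -236.4, 198.3]
tcp_rot: [-3.14, -0.001, -1.256]
ft_force: [4.0, -1.0, 8.0]
opening: 0.266
9.05 [ 531.8 -236.4  198.3] ang 16.3 r 50.8 [ 4. -1.  8.] 0.26588108217967327
t: 9.35
eef_pos: [533.7, -249.5, 198.4]
tcp_rot: [-3.139, -0.002, -1.256]
ft_force: [6.8, -0.2, 6.9]
opening: 0.263
9.35 [ 533.7 -249.5  198.4] ang 1.3 r 50.7 [ 6.8 -0.2  6.9] 0.2633392212257501
t: 9.65
eef_pos: [532.1, -262.9, 198.4]
tcp_rot: [-3.138, -0.003, -1.256]
ft_force: [8.5, -2.9, 3.8]
opening: 0.265
9.65 [ 532.1 -262.9  198.4] ang -14.0 r 50.6 [ 8.5 -2.9  3.8] 0.2651873886242639
```

```bash
python3 -m inch '[[0,0,0,-1.7,-6.2,0,-1],[0,0,0,-2.7,-5.9,0,-1],[0,0,0,0,0,0,-1]]'; python3 a.py;  python3 -m inch '[[0,0,0,-3.4,-5.5,0,-1],[0,0,0,-4.2,-5,0,-1],[0,0,0,0,0,0,-1]]'; python3 a.py;  python3 -m inch '[[0,0,0,-4.8,-4.5,0,-1],[0,0,0,0,0,0,-1]]'; python3 a.py
```

```text
t: 9.95
eef_pos: [525.1, -268.1, 197.9]
tcp_rot: [-3.141, 0.012, -1.256]
ft_force: [-0.9, 34.3, 18.4]
opening: 0.267
9.95 [ 525.1 -268.1  197.9] ang -22.5 r 45.5 [-0.9 34.3 18.4] 0.2673376676221401
t: 10.25
eef_pos: [515.5, -283.0, 197.1]
tcp_rot: [3.137, 0.005, -1.255]
ft_force: [-1.2, -1.2, 0.3]
opening: 0.07
10.25 [ 515.5 -283.   197.1] ang -44.8 r 45.9 [-1.2 -1.2  0.3] 0.07045191606134606
t: 10.45
eef_pos: [513.0, -289.6, 197.2]
tcp_rot: [3.141, 0.001, -1.256]
ft_force: [-0.0, -0.8, -0.0]
opening: 0.009
10.45 [ 513.  -289.6  197.2] ang -52.4 r 49.1 [-0.  -0.8 -0. ] 0.00894516439957464
```

The force jumped to 34 N near -20° and the fingers slid off the knob, which suggests the stop. I'll lift and check.

```bash
python3 -m inch '[[0,0,0,0,0,20,-1],[0,0,0,0,0,30,-1],[0,0,0,0,0,30,-0.1],[0,0,0,0,0,0,-0.1],[0,0,0,0,0,0,-0.1]]'
python3 - <<'E'
from h import *
im=cam("wrist"); save(im,"w2.png"); P=pts(im); d=im["depth"]>0
for k in regions_of("red_press_knob","wrist")[:2]:
    q=P[k["pixels"]&d]; t=q[q[:,2]>226]; c=cv2.minEnclosingCircle(t[:,:2].astype(np.float32)); print(k["score"],c,np.degrees(np.arctan2(c[0][1]+250.7,c[0][0]-483)),t.mean(0))
print(state()["eef_pos"])
E
```

```text
t: 10.95
eef_pos: [513.4, -289.4, 277.4]
tcp_rot: [-3.141, -0.0, -1.256]
ft_force: [0.0, -0.0, -1.1]
opening: 0.202
0.69 ((531.5673828125, -258.850830078125), 13.006454467773438) -9.526894338317957 [ 532.51862146 -258.86076199  230.37243257]
[ 513.05592542 -289.21469692  276.24849986]
```

View pics/w2.png

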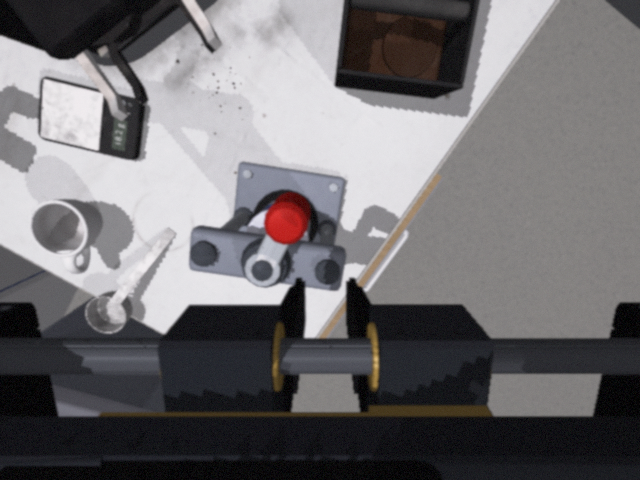

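The wrist view shows the knob at (288,218) and the hub at (263,268), so the crank is at about -9.5°, wound roughly 10.9 rad. I'll regrip and push gently to confirm it's the stop.

```bash
python3 -m inch '[[0,0,0,9,15,0,-0.1],[0,0,0,9.4,15.4,0,-0.1],[0,0,0,0,0,0,-0.1],[0,0,0,0,0,-30,-0.1],[0,0,0,0,0,-30,-0.1],[0,0,0,0,0,-19,-0.1],[0,0,0,0,0,0,-0.1]]'; python3 a.py;  python3 -m inch '[[0,0,0,0,0,0,-1],[0,0,0,0,0,0,-1],[0,0,0,0,0,0,-1],[0,0,0,0,0,0,-1],[0,0,0,0,0,0,-1]]'; python3 a.py; python3 -m inch '[[0,0,0,-0.4,-2,0,-1],[0,0,0,0,0,0,-1],[0,0,0,0,0,0,-1]]'; python3 a.py;python3 -m inch '[[0,0,0,-0.5,-2,0,-1],[0,0,0,0,0,0,-1],[0,0,0,0,0,0,-1]]'; python3 a.py
```

```text
t: 11.75
eef_pos: [530.7, -258.3, 195.6]
tcp_rot: [3.138, 0.004, -1.256]
ft_force: [0.0, -0.7, 0.7]
opening: 0.445
11.75 [ 530.7 -258.3  195.6] ang -9.1 r 48.4 [ 0.  -0.7  0.7] 0.4448281411391369
t: 12.25
eef_pos: [532.1, -259.2, 199.5]
tcp_rot: [-3.14, -0.001, -1.256]
ft_force: [-0.5, 0.0, 6.6]
opening: 0.267
12.25 [ 532.1 -259.2  199.5] ang -9.9 r 49.9 [-0.5  0.   6.6] 0.26663570940777453
t: 12.55
eef_pos: [531.8, -261.2, 199.5]
tcp_rot: [-3.14, -0.001, -1.256]
ft_force: [-0.0, 0.8, 6.8]
opening: 0.267
12.55 [ 531.8 -261.2  199.5] ang -12.1 r 49.9 [-0.   0.8  6.8] 0.26664223387685737
t: 12.85
eef_pos: [531.3, -263.2, 199.5]
tcp_rot: [-3.14, -0.001, -1.256]
ft_force: [-0.9, 1.1, 6.3]
opening: 0.266
12.85 [ 531.3 -263.2  199.5] ang -14.5 r 49.9 [-0.9  1.1  6.3] 0.2656039345859887
```

It still turns freely, so it had been pushed back when the grip slipped. I'll continue in small steps.

```bash
for i in 1; do python3 -m inch '[[0,0,0,-0.6,-1.9,0,-1],[0,0,0,0,0,0,-1],[0,0,0,0,0,0,-1]]'; python3 a.py|tail -1; python3 -m inch '[[0,0,0,-0.7,-1.9,0,-1],[0,0,0,0,0,0,-1],[0,0,0,0,0,0,-1]]'; python3 a.py; python3 -m inch '[[0,0,0,-0.7,-1.9,0,-1],[0,0,0,0,0,0,-1],[0,0,0,0,0,0,-1]]'; python3 a.py; done | grep ang
```

```text
13.15 [ 530.8 -264.8  199.5] ang -16.5 r 49.9 [0.8 2.8 6.8] 0.2654436539453014
13.45 [ 530.6 -265.3  199.5] ang -17.0 r 49.8 [ 5.3 11.5  6.5] 0.2667566406189596
13.75 [ 530.4 -265.7  199.5] ang -17.6 r 49.7 [ 9.4 19.8  8.7] 0.2600446347395971
```

The stop is at about -17°: force rises to 20 N with almost no motion. I'll relax most of the push, open and lift away.

```bash
python3 -m inch '[[0,0,0,0.6,2,0,-1],[0,0,0,0,0,0,-1]]'; python3 -m inch '[[0,0,0,0,0,0,-0.1],[0,0,0,0,0,0,-0.1],[0,0,0,0,0,0,-0.1],[0,0,0,0,0,0,-0.1]]'; python3 a.py; python3 -m inch '[[0,0,0,0,0,15,-0.1],[0,0,0,0,0,30,-0.1],[0,0,0,0,0,35,-0.1],[0,0,0,-20,-20,10,-0.1],[0,0,0,-20,-30,0,-0.1],[0,0,0,0,0,0,-0.1],[0,0,0,0,0,0,-0.1]]'
python3 - <<'E'
from h import *
im=cam("wrist"); save(im,"w3.png"); P=pts(im); d=im["depth"]>0
for k in regions_of("red_press_knob","wrist")[:2]:
    q=P[k["pixels"]&d]; t=q[q[:,2]>226]; c=cv2.minEnclosingCircle(t[:,:2].astype(np.float32)); print(k["score"],c,np.degrees(np.arctan2(c[0][1]+250.7,c[0][0]-483)),t.mean(0))
E
```

```text
t: 13.95
eef_pos: [530.6, -265.2, 199.5]
tcp_rot: [-3.139, 0.0, -1.256]
ft_force: [5.8, 10.1, 7.6]
opening: 0.267
t: 14.35
eef_pos: [529.3, -267.0, 198.4]
tcp_rot: [3.141, -0.0, -1.256]
ft_force: [-0.0, 0.4, -0.8]
opening: 0.445
14.35 [ 529.3 -267.   198.4] ang -19.4 r 49.1 [-0.   0.4 -0.8] 0.44470457115105777
t: 15.05
eef_pos: [489.1, -317.3, 288.4]
tcp_rot: [3.142, 0.0, -1.258]
ft_force: [0.8, 0.1, 0.8]
opening: 0.449
0.82 ((530.3657836914062, -264.5950927734375), 12.740623474121094) -16.34942964911962 [ 531.04012474 -264.96994736  230.44759139]
0.41 ((530.2039794921875, -264.5478820800781), 12.863329887390137) -16.34971545588752 [ 530.84180167 -264.91837302  230.38048824]
```

The knob stayed at the stop. I'll move aside and check the plate and the black press.

```bash
python3 -m inch '[[0,0,0,-30,-30,0,-0.1],[0,0,0,-40,-35,0,-0.1],[0,0,0,-40,-35,0,-0.1],[0,0,0,-40,-35,0,-0.1],[0,0,0,-40,-35,0,-0.1],[0,0,0,-40,-35,0,-0.1],[0,0,0,-40,-35,0,-0.1],[0,0,0,-30,-35,0,0],[0,0,0,0,0,0,0],[0,0,0,0,0,0,0]]'
python3 - <<'E'
from h import *
im=cam("scene"); a=im["color"][200:380,360:600,::-1]
cv2.imwrite("pics/s3c.png",cv2.resize(a,(720,540),interpolation=cv2.INTER_CUBIC)); P=pts(im)
m=regions_of("black_press_knob","scene")
print([(r["score"],np.median(P[r["pixels"]&(im["depth"]>0)],0).round(1)) for r in m])
im=cam("top");P=pts(im)
for k in ["black_press_knob","red_press_knob"]: print([(r["score"],np.median(P[r["pixels"]&(im["depth"]>0)],0).round(1)) for r in regions_of(k,"top")])
E
```

```text
t: 16.15
eef_pos: [203.8, -579.4, 287.8]
tcp_rot: [-3.141, 0.001, -1.257]
ft_force: [0.5, 0.8, -0.2]
opening: 0.498
[(0.95, array([524.6, 172.9, 234.7]))]
[(0.23, array([ 480.6, -246.1,   17.3]))]
[(0.72, array([ 528.4, -259.4,  228.5]))]
```

View pics/s3c.png

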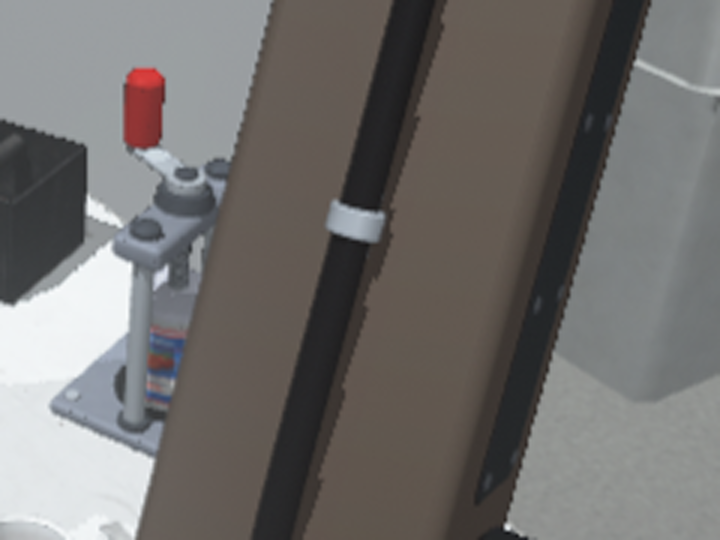

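The crop shows the red knob at (144,108) and the spindle at (180,265) extended, with the grey plate at (175,305) right down on the tin. The black knob hasn't moved: (524.6, 172.9) against (524.4, 173.6) at the start.

```bash
python3 -c "
from h import *
print(ticket.job_done())"
```

```text
the job is handed in; nothing more can be done
None
```

I wound the red-knobbed crank clockwise about 1¾ turns (about 11 rad) to its stop, let go and moved the arm clear. I handed the job in at about 16 s.

- **At the stop:** on the final push the force rose from 3 to 20 N while the knob moved less than 1 mm. After I let go, the wrist camera still put the knob at the stop, at about -16.4°. That implies a start angle of about 1.9 rad, within the stated range.
- **A slip on the way:** when the crank first reached the stop, force rose to about 34 N in the last reading and the fingers slid off the knob. That pushed the crank back about 7°. I gripped it again, wound it gently back to the stop, eased off and then released it.
- **Plate:** the last scene picture, partly hidden by the arm, shows the plate down on the tin.
- **Black press:** it did not move; its knob measured the same to within 1 mm in the scene camera. The last top-camera detection of the black knob was a false one with a low score (0.23), on the red press, so I ignored it.

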